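Offer the clay ball to the visitor

TASK

At the tasting counter, push the clear cover of the plywood case along its channel until it clicks in over the other bay, leaving the blue eared dish uncovered. Then take the dish by one ear, lift it out and, with a quarter turn, hold it out level over the middle of the information panel, about 15 cm up, the free ear pointing straight across the panel to the visitor's side; keep the clay ball in the middle of the dish all the way, do not touch the ball, and leave everything else where it stands. Finish still holding the dish out by the ear on your side: do not put it down or let go.

Things in the scene. Friction and masses are not known exactly. Their poses are not given: they have to be found in the camera images.
- case: fixed open-topped plywood case on the counter, 170 mm (its x) by 446 (its y); walls 9 thick, tops 70 above the counter, floor 10 above it. A partition across the middle makes two bays, each about 152 x 209 inside, centred at its y = -108 (the dish's bay) and +108 (the tin's bay). Origin: centre of its underside; z up
- cover (a joint): travel in m of the clear 5 mm cover along the case's +y: 0 = over the dish's bay, 0.2165 = fully over the other, at the end stop. Starts 0 to 0.015. About 1.2 N of friction; in the last 10 mm a sprung ball in the partition resists with about 5 N until 0.2115, then clicks behind the cover's trailing edge and snaps it to the stop
- cover_pull (a point): centre of the dark upright pull bar on the middle of the cover: 14 mm thick along the case's y, 70 long along its x, 30 high (75 to 105 above the counter), nothing beside it on the cover; this point is 90 above the counter. It travels with the cover
- dish_center (a point): centre of the blue stoneware eared dish, on its axis at mid-height of the ears: 30 mm above its underside, 40 above the counter while in the case. Rim diameter 99, rim top 35 above the underside, round foot 54 wide. x axis: along the two ears towards ear_a; z: up, square to the rim. The ears start lying along the case's y within about 0.2 rad
- ear_a (a point): grip point, centre of one ear: a flat lug 16 mm wide, 12 thick, from the rim (49 from the dish's axis) to 86; this point is 64 from the axis and 30 above the dish's underside. Its axes are the dish's
- ear_b (a point): the same of the opposite ear, 64 mm from the axis on the dish's -x side. The two ears are alike
- ball_center (a point): centre of the loose clay ball, red-brown, 30 mm diameter, 28 g, rolls easily; at the start it lies in the middle of the dish, its centre 5 mm above dish_center
- panel: fixed flat information panel, light grey with a red-brown disc printed on it, 180 mm (its x) by 280 (its y), 5 thick, lying on the counter beyond the case. Origin: centre of its underside; +x points to the visitor's side, away from the robot, z up
- panel_edge (a point): middle of the panel's edge on the visitor's side, 90 mm along the panel's +x from its centre
- tub_a: bystander: clear lidded tub of dark earth, 85 x 110 x 52 mm, beside the panel. Origin: centre of its underside
- tub_b: bystander: clear lidded tub of ochre earth, 85 x 110 x 52 mm. Origin: centre of its underside
- tub_lid: bystander: clear flat lid, 88 x 113 x 11 mm, beside the panel on the other side. Origin: centre of its underside
- spoon_bowl: bystander: steel bowl 96 mm across with wooden tasting sticks standing in it, 90 high. Origin: centre of its underside
- cup_a: bystander: terracotta-coloured cup, 58 mm across, 62 high. Origin: centre of its underside
- cup_b: bystander: beige cup, 58 mm across, 62 high. Origin: centre of its underside
- tin: bystander: low aluminium tin of white kaolin lumps, 72 mm across, 32 high, in the case's other bay; the cover passes over it. Origin: centre of its underside
- dish: the same dish as a solid, 105 to 175 g; inside it slopes down to its middle all round (8.5 degrees, steeper beyond 28 mm from the middle). Origin: centre of its underside, axes as dish_center
- ball: the same clay ball as a solid; its axes turn as it rolls

How it is judged (in metres and radians):
On the way, in this order (a step that is already met when the one before it is completed fails the run):
1. the cover has been pushed over the other bay until the catch clicked in (within 3 mm of the stop), the dish still standing where it was (value of joint cover above 0.2135 m and distance of dish_center from where it was at the start of the episode below 0.02 m), for 0.2 s.
2. the dish is lifted clear of the case in the gripper (height (world z) of dish_center above 0.09 m and contact force between the fingers and dish above 0.5 N and contact force between dish and case below 0.05 N), for 0.2 s.
At the end, for the whole second after the job is handed in: Cover clicked in (within 3 mm of its stop); dish held by the ear on the robot's side, at rest, centre 10-22 cm above the counter, within 60 mm (panel x) and 80 mm (y) of the panel's middle, level within 7 deg, free ear within 11 deg of the visitor's direction; ball within 12 mm of the dish's axis (value of joint cover above 0.2135 m and height (world z) of dish_center between 0.1 and 0.22 m and x of dish_center in the frame of panel between -0.06 and 0.06 m and y of dish_center in the frame of panel between -0.08 and 0.08 m and angle between dish_center's own z axis and vertical below 0.12 rad and angle between the x axis of dish_center and the x axis of panel, either way round below 0.2 rad and ((x of panel_edge in the frame of dish_center above 0 m and x of the grasp point in the frame of dish_center below -0.035 m) or (x of panel_edge in the frame of dish_center below 0 m and x of the grasp point in the frame of dish_center above 0.035 m)) and contact force between the fingers and dish above 0.5 N and linear speed of dish below 0.03 m/s and angular speed of dish below 0.3 rad/s and horizontal distance between ball_center and dish_center below 0.012 m and z of ball_center in the frame of dish_center below 0.012 m and linear speed of ball below 0.05 m/s); the arm keeps its last pose, push and grip.
It fails at once if the ball strays more than 20 mm from the middle of the dish (horizontal distance between ball_center and dish_center above 0.02 m).
It fails at once if the dish is tipped by more than 12 degrees (angle between dish_center's own z axis and vertical above 0.21 rad).
It fails at once if the gripper touches the ball (contact force between the fingers and ball above 0.2 N).
It fails at once if a bystander is moved by more than 15 mm (distance of any of tub_a, tub_b, tub_lid, spoon_bowl, cup_a, cup_b, tin from where it was at the start of the episode above 0.015 m).
It also fails if it takes over 64 s, if anything falls off the work surface, if the arm or the gripper's body presses on something with over 40 N, if the wrist force passes 120 N, or if a joint passes its speed limit or range.

ROBOT

A 6-joint arm with a two-finger parallel gripper is mounted at the origin on the work surface. World frame = base frame: x ahead of the robot, y to its left, z up, the work surface at z = 0. Lengths are in mm, angles in rad, forces in N, time in s.
With the tool pointing down it reaches from about 350 to 875 mm from the base axis. Payload 4.2 kg.
Tool frame: the origin (TCP) lies midway between the tips of the shut fingers; the grasp point (between the pads) lies 19 mm behind it; z points along the fingers, y is the direction in which the jaws open and shut (so a half turn about z gives the same grasp; the last joint's range is limited). The gripper opens to 85 mm and grips with 20 to 120 N. Pads are 22 mm wide; open, the fingers measure 114 mm over their backs; the gripper's body (76 mm by 85 mm) begins 54 mm behind the grasp point. The pads swing forward as they close: fully open they stand 13 mm farther back than shut.
Start: joints at [1.389, 0.385, 0.008, 0, -1.194, -0.259], TCP at [266.631, 565.25, 199.612] pointing down, gripper open.
Joint ranges: [-3.14, 3.14], [-1.21, 2.06], [-1.07, 1.41], [-3.16, 2.05], [-2.99, -0.16], [-3.1, 3.1]. Speed limits (rad/s): [2.79, 2.79, 3.14, 3.14, 3.14, 3.14].

INTERFACE

Orientations are given as a unit quaternion [x, y, z, w].
In Python, from bench import arm gives the robot as it stands. The module is installed in compiled form; this text tells all that it offers.
- The arm moves only by the tool drive_tool, never from a script. Its argument "moves" is a list that holds one entry, the list of rows, each a list of 7 numbers: the opening, from 0 (shut) to 1 (fully open), then the shift along the tool's x, y, z in m, then the turn, a rotation vector about the tool's x, y, z in rad. In form: [[[hand, dx, dy, dz, wx, wy, wz], ...]]. A call has 1 to 20 rows; each row shifts and turns the pose as measured when the row begins, along the tool's axes as they then stand; what a row does not reach is not made up. A row lasts 1/10 s, in which the tool goes at most 50 mm and 8.59 degrees, less where a joint would pass 70% of its speed; a pose out of reach is approached as far as the arm can. A call with a gripper value outside its range is refused whole. The fingers move at their own pace and stop on an object; the grip force is fixed at half the most. Time passes only in rows, so rows that do not move let the fingers close. It gives the time, the measured TCP pose, the force and the opening at its end, in the units of the state.
- arm.read_state(): the state, without advancing time (a new reading comes with each control period).
- arm.get_image(name): name is "side" or "top" or "wrist"; returns (picture, depth): 384x512x3 uint8, red, green, blue; 384x512 float32, mm along the optical axis (not along the pixel's ray), 0 where there is no reading.
- arm.camera_params(name): a dict with "fov_y" (degrees; the focal length in pixels is half the picture's height over the tangent of half this angle, whatever the lens; pixels are square), "cx", "cy" (the principal point, pixels), "world_from_camera" (4x4, takes a point from camera to world coordinates); the wrist camera has in their place "T_tool_cam" (4x4, takes a point from camera to tool coordinates, whose origin is the TCP and whose axes are the flange's). Camera axes: x right, y down, z forward; pixel columns grow to the right and rows downward; lengths in mm; the calibration is good to about 2 mm. A picture is of the moment at which its call begins: read the wrist's pose just before it. camera_params takes no time and is no camera call.
- arm.job_done(): hands the job in, once; it reports no verdict.
The state is a dict: "clock": time; "joints": joint angles; "joint_vel": joint speeds; "joint_efforts": joint torques, N m; "position": TCP position; "ee_rot": TCP orientation; "contact_force": force on the tool from outside, world axes, zero at the start; "wrist_torque": the same for the moment, N m; "gripper_width": finger opening in mm.
Only numpy, scipy, OpenCV 4.12 (cv2) and the standard library are available. Lean on these libraries where they do the work, as an engineer would, in place of code of your own. Each camera call takes 0.05 s, during which the arm holds its last target.

## Working session

There is one attempt and no reset: what is moved stays moved. The work goes in short steps, Python scripts to look and compute and a tool call to move; the robot and the scene stay as the last step left them, time stands still between calls to the robot, and variables do not carry over. Pictures are saved under pics/ and viewed, and the job is handed in when it is done.

Besides the shell and the picture viewer there is one more tool, called after ">>>" as name(argument=value, ...) on one line, values as JSON. drive_tool: Moves the arm, as the interface text tells. Its arguments: {"type":"object","properties":{"moves":{"type":"array","items":{"type":"array","items":{"type":"array","items":{"type":"number"}}}}},"required":["moves"]}

```bash
mkdir -p pics; ls; cat > h.py <<'E'
import numpy as np, cv2
from bench import arm
def save(n,f):
    im,d=arm.get_image(n); cv2.imwrite(f'pics/{f}.png',cv2.cvtColor(im,cv2.COLOR_RGB2BGR)); np.savez(f'pics/{f}.npz',im=im,d=d); return im,d
def K(n):
    p=arm.camera_params(n); return 192/np.tan(np.radians(p['fov_y'])/2),p['cx'],p['cy'],p
def ray(n,u,v,z,T=None):
    f,cx,cy,p=K(n); T=np.array(p['world_from_camera']) if T is None else T
    d=T[:3,:3]@np.array([(u-cx)/f,(v-cy)/f,1]); o=T[:3,3]
    return o+d*(z-o[2])/d[2]
def dep(n,u,v,d,T=None):
    f,cx,cy,p=K(n); T=np.array(p['world_from_camera']) if T is None else T
    return T[:3,:3]@(np.array([(u-cx)/f,(v-cy)/f,1])*d)+T[:3,3]
E
python3 - <<'E'
from h import *
np.set_printoptions(precision=3,suppress=True)
print(arm.read_state())
for n in ['side','top','wrist']:
    save(n,n+'0'); print(n,arm.camera_params(n))
E
```

```text
pics
{'clock': 0.0, 'joints': array([ 1.389,  0.386,  0.007, -0.001, -1.194, -0.259]), 'joint_vel': array([-0.001,  0.002, -0.001, -0.   ,  0.002,  0.001]), 'joint_efforts': array([  0.   , -39.229,  18.84 ,   4.186,  -0.005,  -0.   ]), 'position': array([266.344, 564.678, 198.494]), 'ee_rot': array([ 0.976, -0.219, -0.   ,  0.001]), 'contact_force': array([ 0.634, -0.416,  0.049]), 'wrist_torque': array([-0.01 ,  0.02 , -0.004]), 'gripper_width': 85.48081269047185}
side {'fov_y': 43.04686335951409, 'cx': 262.539350274646, 'cy': 187.8239457330399, 'world_from_camera': array([[   0.734,   -0.497,    0.464, -286.558],
       [  -0.679,   -0.544,    0.493, -908.788],
       [   0.007,   -0.677,   -0.736, 1448.435],
       [   0.   ,    0.   ,    0.   ,    1.   ]])}
top {'fov_y': 43.72264886838375, 'cx': 251.81730463950015, 'cy': 197.86136816501457, 'world_from_camera': array([[  -0.007,   -0.986,    0.166,  329.407],
       [  -1.   ,    0.007,    0.001,   13.346],
       [  -0.002,   -0.166,   -0.986, 1599.361],
       [   0.   ,    0.   ,    0.   ,    1.   ]])}
wrist {'fov_y': 63.566312039964906, 'cx': 248.15631591436212, 'cy': 194.24334556204653, 'T_tool_cam': array([[  -0.   ,   -0.948,   -0.318,   82.463],
       [   1.   ,    0.   ,   -0.001,    0.057],
       [   0.001,   -0.318,    0.948, -174.859],
       [   0.   ,    0.   ,    0.   ,    1.   ]])}
```

View pics/top0.png

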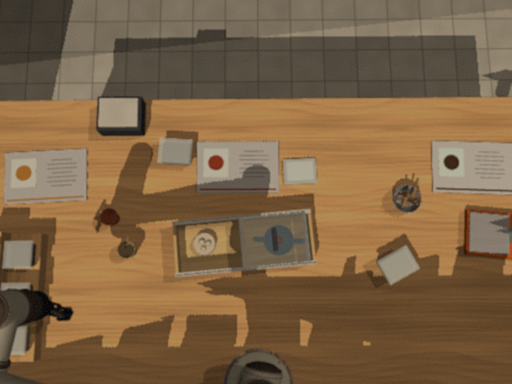

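View pics/side0.png

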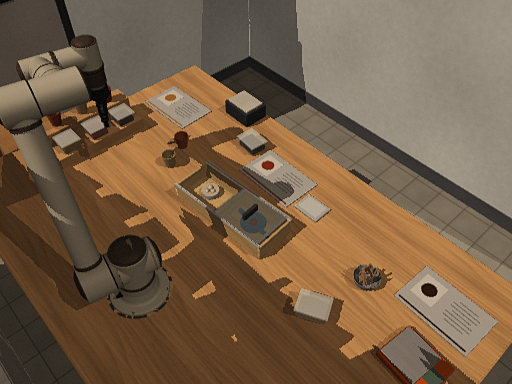

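View pics/wrist0.png

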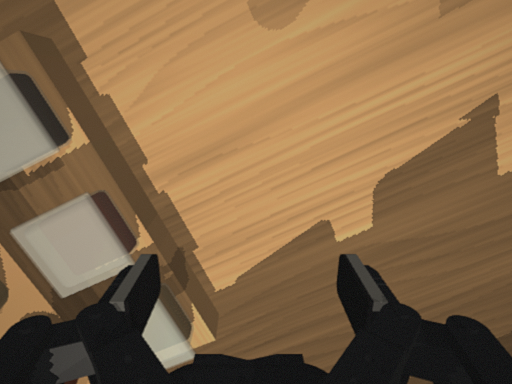

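```bash
python3 - <<'E'
from h import *
z=np.load('pics/top0.npz');im=z['im'];cv2.imwrite('pics/topz.png',cv2.cvtColor(cv2.resize(im[130:285,160:330],None,fx=4.5,fy=3.8 if 0 else 3.8,interpolation=cv2.INTER_CUBIC),cv2.COLOR_RGB2BGR))
np.set_printoptions(precision=1,suppress=True)
for u,v,h in [(174,221,70),(309,210,70),(315,264,70),(178,275,70),(196,141,5),(278,141,5),(278,191,5),(196,191,5)]: print(u,v,ray('top',u,v,h), dep('top',u,v,z['d'][v,u]))
E
```

```text
174 221 [513.3 265.8  70. ] [512.  264.   80.7]
309 210 [ 546.  -169.1   70. ] [ 546.1 -169.3   68.8]
315 264 [ 373.2 -183.6   70. ] [ 375.1 -192.1    3.9]
178 275 [341.7 249.7  70. ] [341.7 250.2  66.5]
196 141 [798.1 206.3   5. ] [799.2 206.8   1.1]
278 141 [796.1 -76.4   5. ] [799.2 -77.   -5.7]
278 191 [620.9 -73.7   5. ] [620.7 -73.6   5.8]
196 191 [622.8 204.1   5. ] [622.8 204.1   5.2]
```

View pics/topz.png

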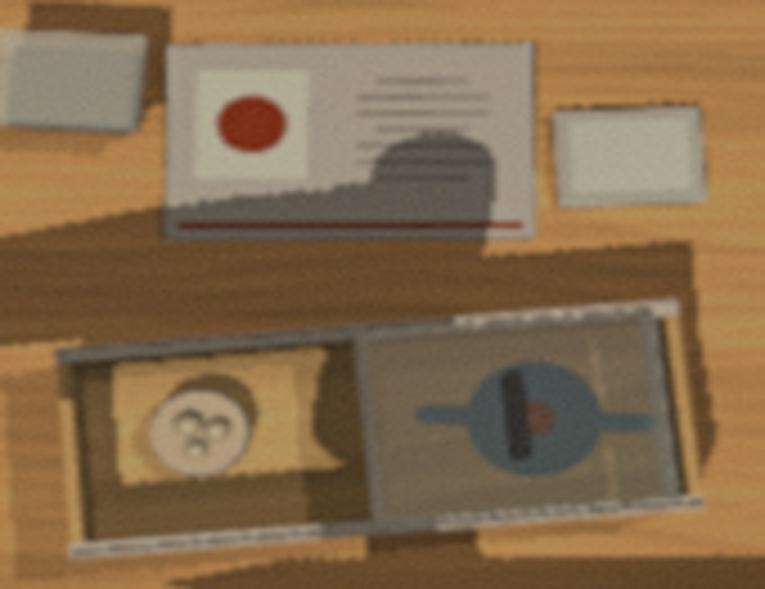

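The top view shows the case with its tin bay to the left (+y) and the dish at about pixel (279,240), with the pull bar at about (275,239). The panel is ahead, centred at about (237,166). I'll turn the wrist to the case's direction first.

>>> drive_tool(moves=[[[0,0,0,0,0,0,0.132],[0,0,0,0,0,0,0.132],[0,0,0,0,0,0,0.132],[0,0,0,0,0,0,0.132],[0,0,0,0,0,0,0.132],[0,0,0,0,0,0,0.132],[0,0,0,0,0,0,0.132],[0,0,0,0,0,0,0.132]]])

```text
clock: 0.95
position: [265.5, 562.7, 194.8]
ee_rot: [0.718, -0.696, 0.002, 0.005]
contact_force: [-0.2, -0.1, 0.3]
gripper_width: 0.2
```

```bash
cat >> h.py <<'E'
from scipy.spatial.transform import Rotation as R
np.set_printoptions(precision=3,suppress=True)
def st(): 
    s=arm.read_state(); return s,np.array(s['position']),R.from_quat(s['ee_rot']).as_matrix()
def goto(t,yaw=None):
    "tool shift (mm) and turn to target; yaw = world angle of tool x, tool down"
    s,p,M=st(); out=M.T@(np.array(t)-p)
    print('pos',p,'xyaw',np.arctan2(M[1,0],M[0,0]),'z',M[:,2],'j',s['joints'],'F',s['contact_force'],'w',s['gripper_width'],'t',s['clock'])
    w=None
    if yaw is not None:
        c,q=np.cos(yaw),np.sin(yaw); G=np.array([[c,q,0],[q,-c,0],[0,0,-1]]); w=R.from_matrix(M.T@G).as_rotvec()
    print('shift',out,'turn',w)
E
python3 - <<'E'
from h import *
z=np.load('pics/top0.npz');im=z['im'];hsv=cv2.cvtColor(im,cv2.COLOR_RGB2HSV)
sub=np.zeros(im.shape[:2],bool);sub[200:280,240:312]=1
blue=(sub&(hsv[...,0]>92)&(hsv[...,0]<115)&(hsv[...,1]>70))
v,u=np.nonzero(blue);print(u.min(),u.max(),v.min(),v.max())
print('dish',ray('top',(u.min()+u.max())/2,np.interp(.5,[0,1],[v.min(),v.max()]),43))
dark=sub&(im.sum(2)<130);dark[:225]=0;dark[255:]=0;dark[:,:268]=0;dark[:,284:]=0
v,u=np.nonzero(dark);print('bar',len(u),u.mean(),v.mean(),ray('top',u.mean(),v.mean(),100),u.min(),u.max(),v.min(),v.max())
goto([440,-100,200],-1.496)
E
```

```text
Traceback (most recent call last):
ValueError: zero-size array to reduction operation minimum which has no identity
```

```bash
python3 - <<'E'
from h import *
z=np.load('pics/top0.npz');im=z['im'];hsv=cv2.cvtColor(im,cv2.COLOR_RGB2HSV)
for p in [(240,285),(240,270),(241,258),(239,275),(240,280),(220,290)]: print(p,im[p],hsv[p])
goto([445,-110,195],-1.496)
E
```

```text
(240, 285) [72 82 80] [84 31 82]
(240, 270) [76 82 81] [85 19 82]
(241, 258) [92 86 77] [18 42 92]
(239, 275) [56 52 50] [10 27 56]
(240, 280) [93 69 57] [10 99 93]
(220, 290) [111  96  73] [ 18  87 111]
pos [265.459 562.684 194.753] xyaw -1.5403273713943946 z [-0.004 -0.009 -1.   ] j [ 1.389  0.389  0.002 -0.002 -1.194 -1.357] F [-0.193 -0.129  0.315] w 0.17477095599897155 t 0.95
shift [ 677.817 -158.987    5.102] turn [ 0.004 -0.009 -0.044]
```

>>> drive_tool(moves=[[[0,0.02,-0.005,0,0,0,0],[0,0.038,-0.009,0,0,0,0],[0,0.038,-0.009,0,0,0,0],[0,0.038,-0.009,0,0,0,0],[0,0.038,-0.009,0,0,0,0],[0,0.038,-0.009,0,0,0,0],[0,0.038,-0.009,0,0,0,0],[0,0.038,-0.009,0,0,0,0],[0,0.038,-0.009,0,0,0,0],[0,0.038,-0.009,0,0,0,0],[0,0.038,-0.009,0,0,0,0],[0,0.038,-0.009,0,0,0,0],[0,0.038,-0.009,0,0,0,0],[0,0.038,-0.009,0,0,0,0],[0,0.038,-0.009,0,0,0,0],[0,0.038,-0.009,0,0,0,0],[0,0.038,-0.009,0,0,0,0],[0,0.03,-0.007,0,0,0,0],[0,0,0,0,0,0,-0.044]]])

```text
clock: 2.85
position: [442.6, -117.4, 197.7]
ee_rot: [0.734, -0.679, 0.003, 0.006]
contact_force: [-1.2, 0.5, -0.3]
gripper_width: -0.2
```

```bash
python3 - <<'E'
from h import *
goto([445,-110,195],-1.496)
save('wrist','w1')
E
```

```text
pos [ 442.619 -117.437  197.657] xyaw -1.4936729507451576 z [-0.005 -0.013 -1.   ] j [ 0.107  0.099 -0.388  0.014 -1.09  -0.036] F [-1.219  0.507 -0.251] w -0.1992123251933113 t 2.85
shift [-7.264 -2.962  2.549] turn [ 0.006 -0.012  0.002]
```

View pics/w1.png

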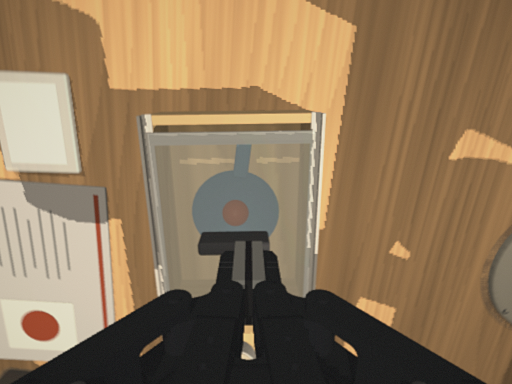

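```bash
cat >> h.py <<'E'
def Tw():
    s,p,M=st(); T=np.eye(4);T[:3,:3]=M;T[:3,3]=p
    return T@np.array(arm.camera_params('wrist')['T_tool_cam'])
E
python3 - <<'E'
from h import *
z=np.load('pics/w1.npz');d=z['d'];T=Tw()
for v in range(226,262,2): print(v,z['im'][v,210],d[v,210],dep('wrist',210,v,d[v,210],T))
print('bar ends',[dep('wrist',u,245,d[245,u],T) for u in (200,203,206,262,265,268)])
for u,v,h in [(153,126,70),(313,122,70),(236,212,50),(243,146,46),(194,213,45),(278,213,45),(236,170,45)]: print(u,v,ray('wrist',u,v,h,T),dep('wrist',u,v,d[v,u],T))
E
```

```text
226 [108 115 116] 322.61594 [477.669 -62.916  76.323]
228 [110 118 117] 323.8722 [477.622 -60.414  75.809]
230 [109 117 117] 325.39914 [477.597 -57.782  75.052]
232 [52 52 51] 319.50266 [476.95  -58.333  81.092]
234 [48 45 45] 316.2917 [476.532 -57.782  84.658]
236 [42 44 42] 311.93484 [476.022 -57.778  89.254]
238 [45 44 42] 305.3341 [475.332 -58.838  95.872]
240 [43 44 43] 302.44864 [474.951 -58.284  99.095]
242 [47 45 44] 299.25818 [474.549 -57.906 102.582]
244 [55 54 51] 296.3772 [474.175 -57.422 105.778]
246 [54 51 50] 297.64838 [474.136 -55.005 105.221]
248 [52 51 49] 298.31323 [474.048 -52.863 105.214]
250 [53 50 49] 298.69934 [473.938 -50.848 105.46 ]
252 [50 48 47] 299.54208 [473.863 -48.604 105.298]
254 [68 63 56] 300.70874 [473.813 -46.188 104.851]
256 [159 144 116] 334.41226 [476.297 -27.328  75.419]
258 [156 141 113] 333.74374 [476.087 -25.622  76.677]
260 [157 141 114] 335.29816 [476.048 -22.774  75.961]
bar ends [array([483.746, -55.308, 105.154]), array([480.962, -55.145, 104.427]), array([477.936, -56.12 , 105.872]), array([ 437.298, -127.888,  239.031]), array([421.573, -60.239, 105.538]), array([418.563, -59.863, 104.364])]
153 126 [ 537.009 -160.097   70.   ] [ 537.546 -159.874   68.124]
313 122 [ 384.421 -175.882   70.   ] [ 384.886 -176.026   72.143]
236 212 [451.865 -70.319  50.   ] [451.735 -80.342  75.751]
243 146 [ 449.519 -143.866   46.   ] [ 449.583 -148.599   75.615]
194 213 [499.311 -63.507  45.   ] [494.618 -76.196  76.405]
278 213 [404.22  -70.819  45.   ] [408.545 -82.604  75.867]
236 170 [ 455.165 -117.105   45.   ] [ 454.698 -124.596   76.107]
```

```bash
python3 - <<'E'
from h import *
goto([455,-98,84],-1.492)
E
```

```text
pos [ 442.175 -116.521  197.545] xyaw -1.4912269085342913 z [-0.005 -0.013 -1.   ] j [ 0.108  0.099 -0.389  0.013 -1.09  -0.035] F [-0.556 -0.915 -0.233] w 0.21869966913291808 t 2.9
shift [-18.81  -14.986 113.232] turn [ 0.006 -0.012  0.001]
```

>>> drive_tool(moves=[[[0,-0.01,-0.008,0.0,0.006,-0.012,0],[0,-0.009,-0.007,0.02,0,0,0],[0,0,0,0.03,0,0,0],[0,0,0,0.03,0,0,0],[0,0,0,0.02,0,0,0],[0,0,0,0.01,0,0,0],[0,0,0,0,0,0,0]]])

```text
clock: 3.6
position: [460.0, -88.8, 85.3]
ee_rot: [0.735, -0.678, 0.001, -0.004]
contact_force: [-1.6, 0.0, 0.3]
gripper_width: 0.0
```

```bash
python3 - <<'E'
from h import *
goto([454,-73,84],-1.492)
save('wrist','w2');save('side','s2')
E
```

```text
pos [459.987 -88.844  85.35 ] xyaw -1.490075426211876 z [ 0.007  0.004 -1.   ] j [ 0.155  0.243 -0.527 -0.004 -0.793 -0.071] F [-1.577  0.031  0.262] w 0.012433047678675804 t 3.6
shift [-16.27    4.7     1.374] turn [-0.008  0.004  0.002]
```

View pics/w2.png

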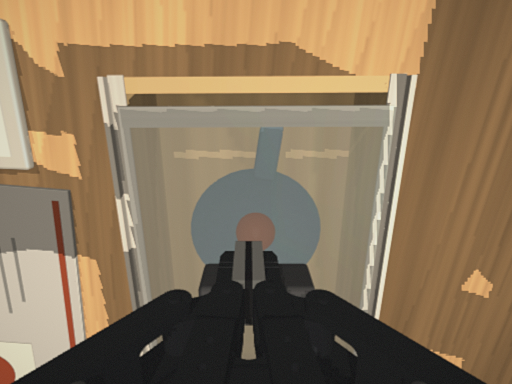

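>>> drive_tool(moves=[[[0,-0.006,0.004,0,0,0,0],[0,-0.008,0,0,0,0,0],[0,-0.01,0,0,0,0,0],[0,-0.012,0,0,0,0,0],[0,-0.012,0,0,0,0,0],[0,-0.012,0,0,0,0,0],[0,-0.012,0,0,0,0,0],[0,-0.012,0,0,0,0,0],[0,-0.012,0,0,0,0,0],[0,-0.012,0,0,0,0,0],[0,-0.012,0,0,0,0,0],[0,-0.012,0,0,0,0,0]]])

```text
clock: 4.9
position: [449.4, 54.6, 96.1]
ee_rot: [0.735, -0.677, 0.008, -0.014]
contact_force: [-0.3, 0.2, 0.7]
gripper_width: 0.1
```

```bash
python3 - <<'E'
from h import *
goto([438,135,84],-1.492)
save('wrist','w3');save('top','t3')
E
```

```text
pos [449.415  54.553  96.135] xyaw -1.4885296090545745 z [ 0.03  0.01 -1.  ] j [ 0.485  0.19  -0.571  0.007 -0.779 -0.408] F [-0.302  0.194  0.732] w 0.1365666438555964 t 4.9
shift [-81.021   5.15   12.588] turn [-0.03   0.007  0.003]
```

View pics/w3.png

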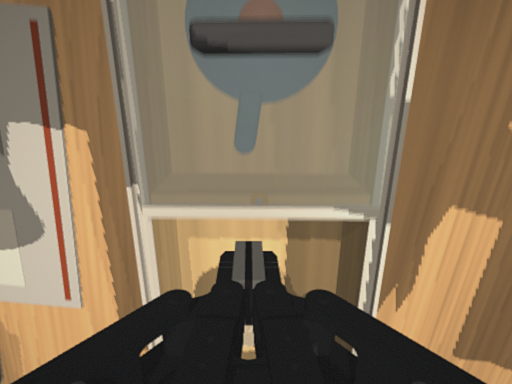

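```bash
python3 - <<'E'
from h import *
z=np.load('pics/w3.npz');d=z['d'];T=Tw()
for v in range(14,60,4): print(v,z['im'][v,260],dep('wrist',260,v,d[v,260],T))
z=np.load('pics/w2.npz');print(z['d'][268:300:4,215])
E
```

```text
14 [125 100  85] [454.646 -67.011  75.266]
18 [103  86  76] [454.063 -59.366 105.785]
22 [74 70 67] [453.91  -57.81  105.195]
26 [77 74 71] [453.755 -56.232 104.594]
30 [79 76 72] [453.589 -54.502 104.812]
34 [76 73 71] [453.413 -52.612 106.063]
38 [78 74 72] [453.25  -50.928 105.886]
42 [76 73 70] [453.085 -49.215 105.811]
46 [65 64 61] [452.927 -47.658 104.246]
50 [52 50 49] [452.816 -47.149  92.125]
54 [70 76 73] [452.696 -46.744  75.948]
58 [100 108 109] [452.494 -44.657  75.795]
[202.644 198.092 194.17  189.763 118.351 115.085 113.207 110.305]
```

View pics/s2.png

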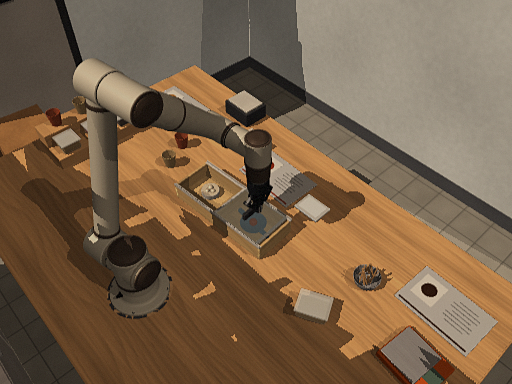

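View pics/t3.png

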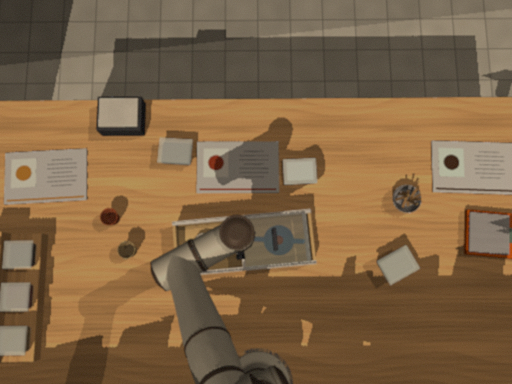

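The cover has not moved: the bar is still at y≈-53, so the fingers rode over it while the tool drifted up. I'll go back, get in lower, and push in small monitored steps.

>>> drive_tool(moves=[[[0,0,0,-0.03,0,0,0],[0,0.015,0,-0.02,-0.03,0.007,0],[0,0.03,-0.003,0,0,0,0],[0,0.03,-0.003,0,0,0,0],[0,0.03,0,0,0,0,0],[0,0.03,0,0,0,0,0],[0,0.01,0,0,0,0,0],[0,0,0,0,0,0,0]]])

```text
clock: 5.8
position: [467.3, -93.1, 151.1]
ee_rot: [0.738, -0.675, 0.002, -0.002]
contact_force: [-0.1, 0.0, 0.3]
gripper_width: -0.1
```

```bash
python3 - <<'E'
from h import *
goto([454,-88,81],-1.492)
E
```

```text
pos [467.323 -93.105 151.058] xyaw -1.4817848876183375 z [ 0.005  0.001 -1.   ] j [ 0.145  0.174 -0.421 -0.    -0.97  -0.056] F [-0.135  0.024  0.296] w -0.07255666588543946 t 5.8
shift [-6.238 13.193 69.991] turn [-0.005  0.     0.01 ]
```

>>> drive_tool(moves=[[[0,0,0.013,0.02,-0.005,0,-0.01],[0,0,0,0.025,0,0,0],[0,0,0,0.015,0,0,0],[0,0,0,0.008,0,0,0],[0,0,0,0,0,0,0]]])

```text
clock: 6.3
position: [455.0, -91.0, 82.5]
ee_rot: [0.742, -0.67, 0.001, -0.002]
contact_force: [0.2, -0.3, 0.5]
gripper_width: 0.2
```

```bash
python3 - <<'E'
from h import *
goto([453,-70,81],-1.492)
E
```

```text
pos [455.005 -91.042  82.488] xyaw -1.4691687421406017 z [ 0.005  0.001 -1.   ] j [ 0.154  0.241 -0.541 -0.001 -0.784 -0.051] F [ 0.162 -0.252  0.453] w 0.2087954516934075 t 6.3
shift [-21.135  -0.133   1.508] turn [-0.005  0.001  0.023]
```

>>> drive_tool(moves=[[[0,-0.005,0,0.001,0,0,0.02],[0,-0.006,0,0,0,0,0],[0,-0.006,0,0,0,0,0]]])

```text
clock: 6.6
position: [455.0, -72.4, 83.2]
ee_rot: [0.736, -0.677, 0.002, -0.003]
contact_force: [1.0, 0.4, -0.7]
gripper_width: 0.5
```

>>> drive_tool(moves=[[[0,-0.006,0,0,0,0,0],[0,-0.006,0,0,0,0,0]]])

```text
clock: 6.8
position: [454.8, -59.0, 84.2]
ee_rot: [0.736, -0.677, 0.003, -0.004]
contact_force: [0.7, -0.0, 0.3]
gripper_width: -0.2
```

```bash
python3 - <<'E'
from h import *
goto([453,-70,81],-1.492)
save('wrist','w4')
E
```

```text
pos [454.758 -59.005  84.226] xyaw -1.4868543405157957 z [ 0.01   0.002 -1.   ] j [ 0.227  0.227 -0.555  0.001 -0.778 -0.144] F [ 0.735 -0.035  0.272] w -0.1527827154672708 t 6.8
shift [10.812  2.706  3.188] turn [-0.01   0.001  0.005]
```

View pics/w4.png

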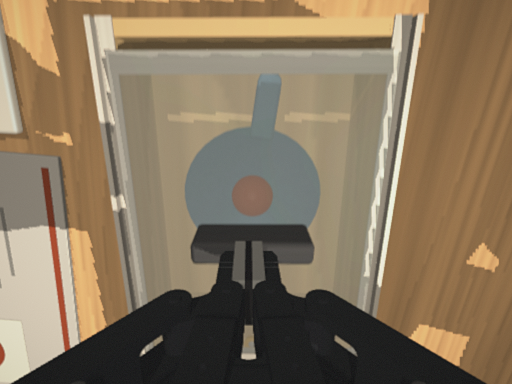

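```bash
python3 - <<'E'
from h import *
z=np.load('pics/w4.npz');d=z['d'];Tc=np.array(arm.camera_params('wrist')['T_tool_cam']);T=Tw()
for v in range(220,292,4): print(v,[z['im'][v,u].sum() for u in(205,240)],'L',dep('wrist',205,v,d[v,205],T),'F tool',dep('wrist',240,v,d[v,240],Tc),'F world',dep('wrist',240,v,d[v,240],T))
E
```

```text
220 [np.uint64(359), np.uint64(370)] L [483.399 -58.953  75.651] F tool [ 2.39  -5.936  9.902] F world [460.956 -60.397  74.385]
224 [np.uint64(235), np.uint64(255)] L [482.708 -58.291  80.307] F tool [ 2.968 -5.739  2.295] F world [460.731 -61.004  81.989]
228 [np.uint64(139), np.uint64(138)] L [481.816 -58.544  86.636] F tool [ 2.526 -5.618 -2.654] F world [460.523 -60.584  86.937]
232 [np.uint64(139), np.uint64(136)] L [481.018 -58.617  92.247] F tool [ 2.197 -5.497 -7.569] F world [460.325 -60.275  91.85 ]
236 [np.uint64(138), np.uint64(141)] L [480.203 -58.941  98.054] F tool [  2.538  -5.343 -13.58 ] F world [460.139 -60.641  97.859]
240 [np.uint64(146), np.uint64(163)] L [479.432 -59.258 103.541] F tool [  2.389  -5.225 -18.301] F world [459.961 -60.511 102.578]
244 [np.uint64(163), np.uint64(274)] L [479.119 -57.723 105.316] F tool [ 11.003  -4.617 -39.452] F world [459.867 -69.187 123.713]
248 [np.uint64(161), np.uint64(276)] L [479.077 -54.973 104.844] F tool [ 11.062  -4.512 -43.595] F world [459.726 -69.263 127.855]
252 [np.uint64(235), np.uint64(274)] L [478.848 -53.075 
[... 562 characters left out ...]
60.972] F world [459.11  -69.3   145.226]
272 [np.uint64(427), np.uint64(277)] L [481.931 -20.011  75.157] F tool [ 11.45   -3.977 -64.659] F world [459.012 -69.736 148.911]
276 [np.uint64(430), np.uint64(274)] L [481.894 -16.315  74.389] F tool [ 10.748  -3.938 -66.475] F world [458.895 -69.044 150.727]
280 [np.uint64(427), np.uint64(311)] L [481.634 -13.892  75.546] F tool [ 11.453  -3.835 -70.304] F world [458.814 -69.762 154.554]
284 [np.uint64(427), np.uint64(142)] L [481.503 -10.678  75.574] F tool [ 12.136  -3.738 -73.934] F world [458.737 -70.458 158.182]
288 [np.uint64(423), np.uint64(87)] L [481.413  -7.165  75.232] F tool [ 12.541  -3.656 -77.017] F world [458.659 -70.874 161.264]
```

```bash
python3 - <<'E'
from h import *
Tc=np.array(arm.camera_params('wrist')['T_tool_cam'])
z=np.load('pics/wrist0.npz');d=z['d']
for u,v in [(148,258),(150,262),(140,262),(130,270),(350,260),(360,268)]: print(u,v,z['im'][v,u],d[v,u],dep('wrist',u,v,d[v,u],Tc))
z=np.load('pics/w1.npz');d=z['d']
for v in range(236,270,4): print(v,z['im'][v,242],dep('wrist',242,v,d[v,242],Tc))
z=np.load('pics/s2.npz');im=z['im'];cv2.imwrite('pics/s2z.png',cv2.cvtColor(cv2.resize(im[170:250,210:310],None,fx=6,fy=6,interpolation=cv2.INTER_CUBIC),cv2.COLOR_RGB2BGR))
f,cx,cy,p=K('side');T=np.linalg.inv(np.array(p['world_from_camera']))
for P in [(460,-88.8,85.3),(460,-88.8,122),(451,-52,105),(460,-88.8,75)]:
    c=T[:3,:3]@np.array(P)+T[:3,3];u,v=f*c[0]/c[2]+cx,f*c[1]/c[2]+cy;print(P,u,v,'zoom',(u-210)*6,(v-170)*6)
E
```

```text
148 258 [69 67 59] 138.01111 [ 11.24  -45.246 -53.123]
150 262 [18 19 18] 134.4869 [ 11.406 -43.238 -56.785]
140 262 [70 68 62] 133.8097 [ 11.764 -47.341 -57.38 ]
130 270 [61 59 55] 136.50392 [  7.008 -52.689 -56.141]
350 260 [73 71 65] 136.04024 [ 11.391  44.075 -55.118]
360 268 [72 71 64] 131.09874 [ 10.752  46.683 -60.546]
236 [45 43 41] [-55.6    -6.829 104.175]
240 [55 53 51] [-56.123  -6.686  96.526]
244 [96 92 84] [ 11.027  -3.641 -39.5  ]
248 [94 91 83] [ 11.228  -3.555 -43.902]
252 [94 90 83] [ 11.162  -3.485 -47.605]
256 [94 91 83] [ 10.671  -3.435 -50.391]
260 [93 90 83] [ 10.909  -3.359 -54.288]
264 [95 92 84] [ 11.262  -3.282 -58.191]
268 [95 91 83] [ 10.978  -3.233 -60.894]
(460, -88.8, 85.3) 257.1915787590632 217.16804463098856 zoom 283.14947255437914 283.00826778593137
(460, -88.8, 122) 257.1834942343878 210.62712372813274 zoom 283.10096540632685 243.76274236879647
(451, -52, 105) 248.45464648321638 209.16247998011758 zoom 230.72787889929828 234.9748798807055
(460, -88.8, 75) 257.1938031368461 218.9677149542704 zoom 283.1628188210766 293.80628972562243
```

View pics/s2z.png

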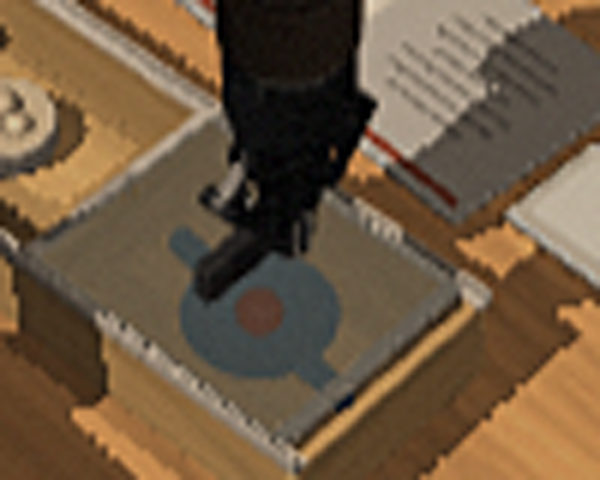

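Both the wrist depth and the side view show the real fingertips about 37 mm short of the reported TCP. They end at tool z≈-37 when shut and about -51 when open. That explains the ride-over, so I'll use that offset from here: back off, go lower, and check.

>>> drive_tool(moves=[[[0,0.015,0.002,0,-0.01,0,0],[0,0.02,0,0,0,0,0],[0,0,0,0.015,0,0,0],[0,0,0,0.012,0,0,0],[0,0,0,0.008,0,0,0],[0,0,0,0,0,0,0]]])

```text
clock: 7.45
position: [457.4, -93.0, 49.7]
ee_rot: [0.738, -0.675, 0.001, -0.002]
contact_force: [0.6, 0.2, 0.1]
gripper_width: 0.1
```

```bash
python3 - <<'E'
from h import *
goto([453,-72,46],-1.492)
save('wrist','w5');T=Tw()
z=np.load('pics/w5.npz');d=z['d']
Tc=np.array(arm.camera_params('wrist')['T_tool_cam'])
for v in range(220,262,3): print(v,z['im'][v,240].sum(),'F tool',dep('wrist',240,v,d[v,240],Tc),'world',dep('wrist',240,v,d[v,240],T))
E
```

```text
pos [457.446 -93.031  49.692] xyaw -1.4824328154935271 z [ 0.004  0.001 -1.   ] j [ 0.148  0.296 -0.572 -0.001 -0.699 -0.059] F [0.597 0.217 0.066] w 0.06193315919511586 t 7.45
shift [-21.338   2.588   3.702] turn [-0.004  0.001  0.01 ]
220 325 F tool [ 17.853  -4.894 -25.908] world [ 464.225 -110.385   76.12 ]
223 331 F tool [ 16.417  -4.892 -26.514] world [ 464.092 -108.955   76.727]
226 334 F tool [ 14.274  -4.934 -25.56 ] world [ 463.95  -106.816   75.775]
229 333 F tool [ 12.904  -4.927 -26.336] world [ 463.817 -105.453   76.552]
232 331 F tool [ 11.164  -4.942 -26.326] world [ 463.678 -103.718   76.543]
235 331 F tool [  8.997  -4.983 -25.467] world [ 463.531 -101.555   75.687]
238 333 F tool [  7.542  -4.98  -26.093] world [ 463.396 -100.107   76.314]
241 252 F tool [ 10.708  -4.709 -35.712] world [ 463.358 -103.297   85.928]
244 257 F tool [ 10.649  -4.633 -38.778] world [ 463.26  -103.25    88.994]
247 255 F tool [ 11.024  -4.535 -42.535] world [ 463.177 -103.637   92.75 ]
250 258 F tool [ 11.024  -4.461 -45.464] world [ 463.088 -103.647   95.679]
253 255 F tool [ 11.219  -4.379 -48.633] world [ 463.008 -103.853   98.847]
256 255 F tool [ 11.37   -4.303 -51.607] world [ 462.93  -104.014  101.821]
259 257 F tool [ 11.022  -4.255 -53.624] world [ 462.841 -103.674  103.838]
```

View pics/w5.png

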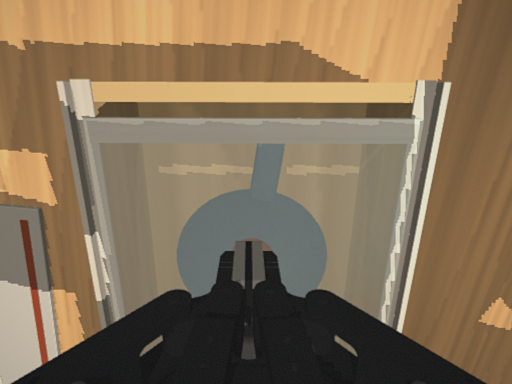

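>>> drive_tool(moves=[[[0,-0.006,0.002,0.002,-0.004,0,0.01],[0,-0.007,0,0.001,0,0,0],[0,-0.008,0,0.001,0,0,0],[0,-0.008,0,0.001,0,0,0],[0,-0.01,0,0.001,0,0,0],[0,-0.01,0,0.001,0,0,0]]])

```text
clock: 8.1
position: [453.0, -40.8, 45.0]
ee_rot: [0.734, -0.679, 0.002, -0.002]
contact_force: [-0.1, -1.9, 0.6]
gripper_width: 0.1
```

```bash
python3 - <<'E'
from h import *
goto([443,60,46],-1.492)
E
```

```text
pos [453.018 -40.838  44.996] xyaw -1.4923755959119374 z [ 0.005  0.    -1.   ] j [ 0.27   0.286 -0.606  0.001 -0.674 -0.192] F [-0.05  -1.854  0.628] w 0.10615870792991955 t 8.1
shift [-101.313    2.082   -1.005] turn [-0.005  0.    -0.   ]
```

>>> drive_tool(moves=[[[0,-0.012,0,0,0,0,0],[0,-0.012,0,0.0005,0,0,0],[0,-0.012,0,0.0005,0,0,0],[0,-0.012,0,0.0005,0,0,0],[0,-0.012,0,0.0005,0,0,0],[0,-0.012,0,0.0005,0,0,0],[0,-0.012,0,0.0005,0,0,0]]])

```text
clock: 8.8
position: [445.2, 50.0, 43.3]
ee_rot: [0.735, -0.678, 0.002, -0.001]
contact_force: [-1.3, -1.4, 5.5]
gripper_width: 0.2
```

```bash
python3 - <<'E'
from h import *
goto([439,133,46],-1.492)
E
```

```text
pos [445.198  50.008  43.348] xyaw -1.488950545155635 z [ 0.005 -0.001 -1.   ] j [ 0.479  0.279 -0.626  0.005 -0.663 -0.401] F [-1.315 -1.374  5.485] w 0.19220779459416693 t 8.8
shift [-83.217  -0.621  -2.762] turn [-0.005 -0.001  0.003]
```

>>> drive_tool(moves=[[[0,-0.006,0,-0.003,0,0,0],[0,-0.012,0,0,0,0,0],[0,-0.012,0,0,0,0,0],[0,-0.012,0,0,0,0,0],[0,-0.01,0,0,0,0,0]]])

```text
clock: 9.3
position: [439.8, 106.7, 46.3]
ee_rot: [0.736, -0.677, 0.002, -0.001]
contact_force: [0.2, -1.8, 0.5]
gripper_width: 0.0
```

```bash
python3 - <<'E'
from h import *
goto([439,133,46],-1.492)
save('wrist','w6');save('side','s6');save('top','t6')
E
```

```text
pos [439.827 106.719  46.289] xyaw -1.488376043307746 z [ 0.005 -0.001 -1.   ] j [ 0.602  0.281 -0.611  0.006 -0.676 -0.523] F [ 0.162 -1.821  0.468] w 0.005078096426477273 t 9.3
shift [-26.26   -1.338   0.258] turn [-0.005 -0.001  0.004]
```

View pics/w6.png

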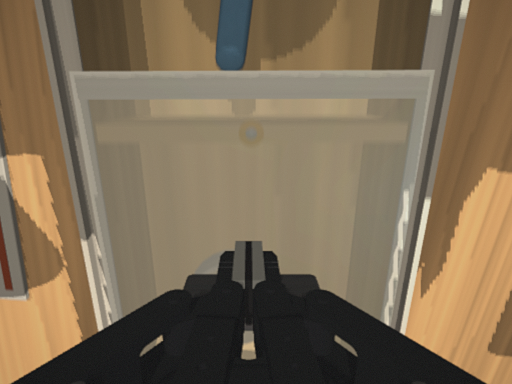

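>>> drive_tool(moves=[[[0,-0.008,0,0,0,0,0],[0,-0.007,0,0,0,0,0],[0,-0.006,0,0,0,0,0],[0,-0.005,0,0,0,0,0]]])

```text
clock: 9.85
position: [437.2, 131.0, 46.0]
ee_rot: [0.735, -0.678, 0.003, 0.001]
contact_force: [1.4, -3.1, 1.4]
gripper_width: -0.1
```

>>> drive_tool(moves=[[[0,-0.006,0,0,0,0,0],[0,-0.006,0,0,0,0,0]]])

```text
clock: 10.05
position: [436.2, 133.1, 46.1]
ee_rot: [0.736, -0.676, 0.008, 0.01]
contact_force: [25.2, -44.2, 0.7]
gripper_width: 0.4
```

>>> drive_tool(moves=[[[0,-0.006,0,0,0,0,0],[0,-0.006,0,0,0,0,0]]])

```text
clock: 10.25
position: [436.1, 131.6, 46.4]
ee_rot: [0.736, -0.676, 0.014, 0.021]
contact_force: [15.9, -30.0, 2.8]
gripper_width: 0.3
```

```bash
python3 - <<'E'
from h import *
goto([439,133,46],-1.492)
save('wrist','w7')
E
```

```text
pos [436.067 131.616  46.416] xyaw -1.4853476078496024 z [-0.008 -0.049 -0.999] j [ 0.677  0.298 -0.602  0.051 -0.708 -0.631] F [ 15.86  -30.024   2.768] w 0.27120103934118894 t 10.25
shift [-1.147 -3.044  0.326] turn [ 0.012 -0.048  0.006]
```

View pics/w7.png

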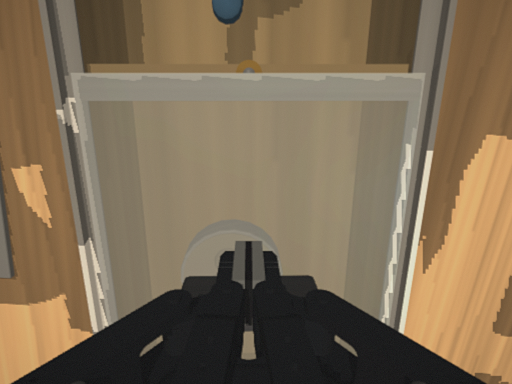

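>>> drive_tool(moves=[[[0,0.006,0,0,0.012,-0.048,0],[0,0.005,0,-0.01,0,0,0],[0,0,0,-0.035,0,0,0],[0,0.005,0,-0.04,0,0,0],[0.5,0.02,0,-0.02,0,0,0],[0.5,0.03,0,0,0,0,0],[0.5,0.03,0,0,0,0,0],[0.5,0.03,0,0,0,0,0],[0.5,0.02,0,0,0,0,0],[0.5,0,0,0,0,0,0]]])

```text
clock: 11.3
position: [453.7, -14.5, 163.0]
ee_rot: [0.737, -0.676, 0.004, -0.005]
contact_force: [0.3, -0.4, 0.2]
gripper_width: 42.7
```

```bash
python3 - <<'E'
from h import *
goto([449,-3,130],-1.492)
save('wrist','w8');save('top','t8')
E
```

```text
pos [453.742 -14.505 162.997] xyaw -1.4845863353788253 z [ 0.013  0.001 -1.   ] j [ 0.33   0.118 -0.458  0.004 -0.982 -0.246] F [ 0.284 -0.387  0.207] w 42.72191976509767 t 11.3
shift [-11.869   4.163  32.945] turn [-0.013  0.     0.007]
```

View pics/w8.png

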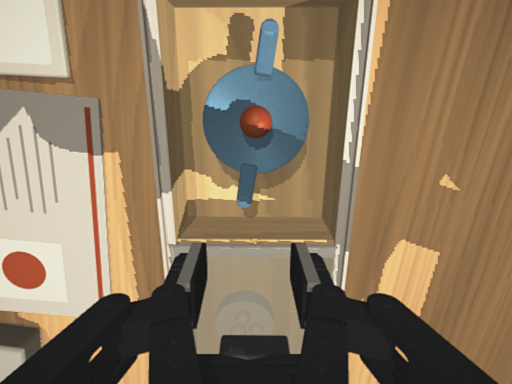

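View pics/t8.png

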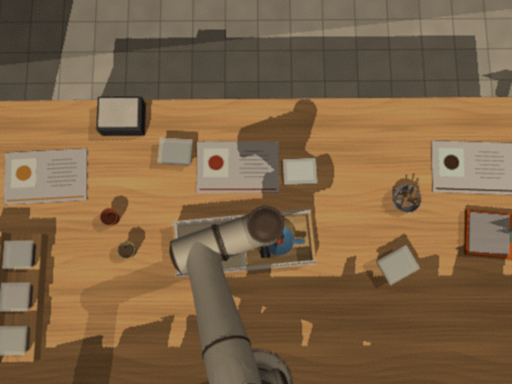

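```bash
cat > dish.py <<'E'
from h import *
def run(f,T):
    z=np.load(f'pics/{f}.npz');im=z['im'];d=z['d'];hsv=cv2.cvtColor(im,cv2.COLOR_RGB2HSV)
    m=((hsv[...,0]>95)&(hsv[...,0]<120)&(hsv[...,1]>80)).astype(np.uint8)
    n,l,s,c=cv2.connectedComponentsWithStats(m);k=1+np.argmax(s[1:,4]);m=l==k
    v,u=np.nonzero(m);P=np.array([dep('wrist',a,b,d[b,a],T) for a,b in zip(u,v)])
    ok=d[v,u]>0;P=P[ok]
    top=P
    print('n',len(P),'z pct',np.percentile(P[:,2],[5,50,95]))
    rb=((hsv[...,0]<8)|(hsv[...,0]>172))&(hsv[...,1]>120);rb=rb.astype(np.uint8)
    n,l,s,c=cv2.connectedComponentsWithStats(rb)
    return P,m,rb,c,s,d,im
E
python3 - <<'E'
from dish import *
T=Tw()
P,m,rb,c,s,d,im=run('w8',T)
for i in range(1,len(s)):
    if s[i,4]>100: print('red',s[i],c[i],ray('wrist',*c[i],45,T))
v,u=np.nonzero(m);print(u.min(),u.max(),v.min(),v.max())
# ears: points z>43 farther than 55 from guess
cen=P[:,:2].mean(0)
for it in range(4):
    r=P[:,:2]-cen; R_=np.hypot(*r.T); rim=P[(R_>44)&(R_<52)&(P[:,2]>41)]
    A=np.c_[2*rim[:,:2],np.ones(len(rim))];b=(rim[:,:2]**2).sum(1);x=np.linalg.lstsq(A,b,rcond=None)[0];cen=x[:2];rad=np.sqrt(x[2]+cen@cen)
    print('cen',cen,rad,len(rim))
r=P[:,:2]-cen;R_=np.hypot(*r.T)
for sg in (1,-1):
    e=P[(R_>56)&(r[:,1]*sg>0)&(P[:,2]>43)];k=e[:,:2].mean(0)-cen;print('ear',sg,len(e),e.mean(0),'z',np.percentile(e[:,2],[10,50,90]),'ang',np.arctan2(k[1],k[0]),np.hypot(*k),'ext',np.hypot(*(e[:,:2]-cen).T).max())
# bar position
for v in range(338,352,4): print(v,im[v,255],dep('wrist',255,v,d[v,255],T))
E
```

```text
Traceback (most recent call last):
  File "dish.py", line 6, in run
    v,u=np.nonzero(m);P=np.array([dep('wrist',a,b,d[b,a],T) for a,b in zip(u,v)])
                                  ~~~^^^^^^^^^^^^^^^^^^^^^^
  File "h.py", line 12, in dep
    f,cx,cy,p=K(n); T=np.array(p['world_from_camera']) if T is None else T
              ~^^^
  File "h.py", line 6, in K
    p=arm.camera_params(n); return 192/np.tan(np.radians(p['fov_y'])/2),p['cx'],p['cy'],p
ValueError: time passes only in moves, steps and waits
```

```bash
cat >> h.py <<'E'
import functools
K=functools.lru_cache(None)(K)
E
cat > est.py <<'E'
from dish import *
def est(f,T,zr=41,ze=43):
    P,m,rb,c,s,d,im=run(f,T)
    for i in range(1,len(s)):
        if s[i,4]>100: print('red',s[i],c[i],ray('wrist',*c[i],45,T))
    cen=P[:,:2].mean(0)
    for it in range(6):
        r=P[:,:2]-cen; R_=np.hypot(*r.T); rim=P[(R_>44)&(R_<52)&(P[:,2]>zr)]
        A=np.c_[2*rim[:,:2],np.ones(len(rim))];b=(rim[:,:2]**2).sum(1);x=np.linalg.lstsq(A,b,rcond=None)[0];cen=x[:2];rad=np.sqrt(x[2]+cen@cen)
    print('cen',cen,rad,len(rim))
    r=P[:,:2]-cen;R_=np.hypot(*r.T)
    for sg in (1,-1):
        e=P[(R_>56)&(r[:,1]*sg>0)&(P[:,2]>ze)]
        if len(e)==0: continue
        k=e[:,:2].mean(0)-cen;print('ear',sg,len(e),e.mean(0),'z',np.percentile(e[:,2],[10,50,90]),'ang',np.arctan2(k[1],k[0]),np.hypot(*k),'ext',np.hypot(*(e[:,:2]-cen).T).max())
    return P,m,rb,c,s,d,im,cen
E
python3 - <<'E'
from est import *
T=Tw(); print(T)
P,m,rb,c,s,d,im,cen=est('w8',T)
v,u=np.nonzero(m);print(u.min(),u.max(),v.min(),v.max())
for v in range(338,352,4): print(v,im[v,255],dep('wrist',255,v,d[v,255],T))
E
```

```text
[[ -0.996  -0.087  -0.015 459.299]
 [ -0.088   0.944   0.319 -95.268]
 [ -0.013   0.319  -0.948 337.664]
 [  0.      0.      0.      1.   ]]
n 9145 z pct [33.274 40.092 46.729]
red [240 106  31  32 727] [255.27 121.03] [454.251 -68.334  45.   ]
red [ 85 108  18 191 779] [ 93.341 200.235] [609.756  24.075  45.   ]
red [   2  252   43   36 1173] [ 23.452 269.66 ] [692.571 113.068  45.   ]
cen [454.024 -68.401] 46.55718393461061 1770
ear 1 360 [457.943   0.841  46.506] z [45.598 46.488 47.365] ang 1.5142525250791024 69.35291184033032 ext 84.52666173812925
ear -1 574 [ 450.288 -137.709   46.263] z [45.241 46.283 47.289] ang -1.6246450100564396 69.40823193653497 ext 84.04397807271371
203 308 19 206
338 [40 38 37] [434.462 145.442  82.679]
342 [40 37 38] [434.362 146.805  86.607]
346 [37 36 33] [434.468 146.165  92.461]
350 [40 39 38] [434.515 146.082  97.574]
```

```bash
python3 - <<'E'
from h import *
goto([457.6,-4,60],-1.627)
E
```

```text
pos [453.759 -13.222 162.843] xyaw -1.4826962335605403 z [ 0.013  0.001 -1.   ] j [ 0.333  0.118 -0.459  0.003 -0.982 -0.247] F [ 0.307 -0.046  0.139] w 42.805100882421435 t 11.4
shift [ -8.819  -3.295 102.897] turn [-0.013  0.001  0.144]
```

>>> drive_tool(moves=[[[0.5,-0.009,-0.003,0,-0.013,0,0.07],[0.5,0,0,0.02,0,0,0.06],[0.5,0,0,0.03,0,0,0],[0.5,0,0,0.03,0,0,0],[0.5,0,0,0.015,0,0,0],[0.5,0,0,0,0,0,0]]])

```text
clock: 12.0
position: [459.4, 4.5, 67.7]
ee_rot: [-0.693, 0.721, -0.001, 0.004]
contact_force: [-0.1, 1.0, 0.4]
gripper_width: 42.5
```

```bash
python3 - <<'E'
from h import *
goto([457.6,-4,-14],-1.627)
save('wrist','w9')
from est import *
est('w9',Tw())
E
```

```text
pos [459.447   4.491  67.707] xyaw -1.6096194449533086 z [ 0.007  0.003 -1.   ] j [ 0.365  0.255 -0.571 -0.    -0.737 -0.403] F [-0.079  0.971  0.436] w 42.54709994977679 t 12.0
shift [ 8.83   2.115 81.664] turn [-0.007  0.003  0.017]
n 20256 z pct [34.342 40.898 47.483]
red [ 230   79   48   50 1761] [253.746 103.239] [454.797 -69.455  45.   ]
red [  16  117   60  206 1200] [ 45.641 219.096] [602.802   2.718  45.   ]
red [  0 327   9  31 198] [  3.207 342.646] [665.078 110.018  45.   ]
cen [454.88  -69.454] 46.66647597302844 4518
ear 1 787 [458.87   -0.521  47.585] z [46.772 47.605 48.405] ang 1.5129768054629957 69.04860378484014 ext 84.76337843669734
```

View pics/w9.png

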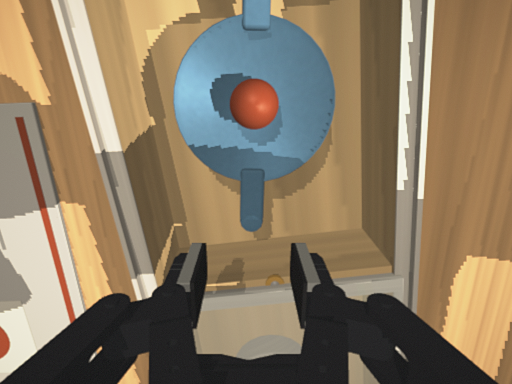

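>>> drive_tool(moves=[[[0.5,0.009,0.0015,0.0,-0.007,0.003,0.015],[0.5,0,0,0.02,0,0,0],[0.5,0,0,0.02,0,0,0],[0.5,0,0,0.015,0,0,0],[0.5,0,0,0,0,0,0]]])

```text
clock: 12.55
position: [464.5, -2.5, 18.7]
ee_rot: [-0.688, 0.726, -0.004, 0.007]
contact_force: [0.2, -0.6, 0.7]
gripper_width: 42.5
```

```bash
python3 - <<'E'
from h import *
goto([458.2,-4.5,-14],-1.627)
save('wrist','w10')
E
```

```text
pos [464.522  -2.466  18.674] xyaw -1.6236607590108452 z [ 0.015  0.004 -1.   ] j [ 0.347  0.34  -0.619  0.002 -0.596 -0.402] F [ 0.175 -0.561  0.661] w 42.5248055591083 t 12.55
shift [ 2.528  6.697 32.565] turn [-0.015  0.005  0.003]
```

View pics/w10.png

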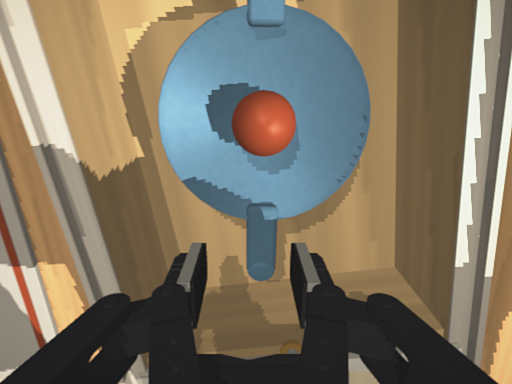

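>>> drive_tool(moves=[[[0.5,0.002,0.006,0.0,-0.015,0.005,0.003],[0.5,0,0.001,0.01,0,0,0],[0.5,0,0.001,0.01,0,0,0],[0.5,0,0,0,0,0,0]]])

```text
clock: 13.0
position: [459.6, -3.3, 1.8]
ee_rot: [-0.687, 0.727, -0.002, 0.004]
contact_force: [-0.2, 0.1, 0.4]
gripper_width: 42.7
```

```bash
python3 - <<'E'
from h import *
goto([458.2,-4.5,-14],-1.627)
E
```

```text
pos [459.602  -3.261   1.776] xyaw -1.6266644240790884 z [ 0.009  0.002 -1.   ] j [ 0.348  0.367 -0.641  0.001 -0.554 -0.405] F [-0.211  0.119  0.424] w 42.70589923310116 t 13.0
shift [ 1.361  1.463 15.76 ] turn [-0.008  0.003  0.   ]
```

>>> drive_tool(moves=[[[0.5,0.001,0.002,0.006,-0.008,0.003,0],[0.5,0,0.001,0.007,0,0,0],[0.5,0,0,0,0,0,0],[0.5,0,0,0,0,0,0]]])

```text
clock: 13.4
position: [456.2, -4.2, -12.8]
ee_rot: [-0.687, 0.726, 0.0, -0.001]
contact_force: [-1.3, 0.1, -0.5]
gripper_width: 42.7
```

```bash
python3 - <<'E'
from h import *
goto([458.2,-4.5,-14],-1.627)
save('wrist','w11')
z=np.load('pics/w11.npz');d=z['d'];T=Tw();Tc=np.array(arm.camera_params('wrist')['T_tool_cam'])
for u,v in [(198,248),(198,255),(300,248),(300,255),(250,290),(250,260)]: print(u,v,z['im'][v,u],dep('wrist',u,v,d[v,u],Tc),dep('wrist',u,v,d[v,u],T))
E
```

```text
pos [456.24   -4.176 -12.762] xyaw -1.6264002902965238 z [-0.001 -0.001 -1.   ] j [ 0.349  0.395 -0.654  0.001 -0.524 -0.405] F [-1.317  0.053 -0.453] w 42.70568306610505 t 13.4
shift [ 0.214 -1.977  1.236] turn [ 0.001 -0.001  0.001]
198 248 [113 110 101] [ 10.896 -24.496 -43.446] [480.045 -16.391  30.682]
198 255 [53 52 48] [ 10.923 -23.476 -50.083] [479.033 -16.356  37.32 ]
300 248 [89 87 80] [ 10.897  23.972 -43.473] [431.651 -13.695  30.77 ]
300 255 [113 111 101] [ 11.555  22.71  -51.214] [432.884 -14.417  38.51 ]
250 290 [ 74  99 113] [ -0.748   0.143 -59.916] [456.113  -3.382  47.174]
250 260 [ 75 100 114] [ 14.172   0.119 -59.965] [455.307 -18.28   47.234]
```

View pics/w11.png

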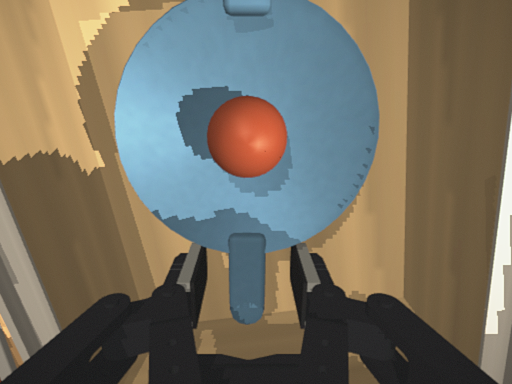

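>>> drive_tool(moves=[[[0.4,0,0,0,0,0,0],[0.3,0,0,0,0,0,0],[0.24,0,0,0,0,0,0],[0.2,0,0,0,0,0,0],[0.15,0,0,0,0,0,0],[0.1,0,0,0,0,0,0],[0,0,0,0,0,0,0],[0,0,0,0,0,0,0],[0,0,0,0,0,0,0]]])

```text
clock: 14.35
position: [456.8, -4.0, -12.0]
ee_rot: [-0.687, 0.726, -0.0, 0.0]
contact_force: [0.4, -0.4, -0.9]
gripper_width: 14.8
```

```bash
python3 - <<'E'
from h import *
goto([458.2,-4.5,-14],-1.627)
save('wrist','w12')
from est import *
est('w12',Tw())
E
```

```text
pos [456.811  -4.005 -12.042] xyaw -1.6263433580336715 z [ 0. -0. -1.] j [ 0.349  0.393 -0.653  0.001 -0.524 -0.405] F [ 0.384 -0.408 -0.886] w 14.842914779154754 t 14.35
shift [ 0.417 -1.413  1.959] turn [-0.    -0.     0.001]
n 50297 z pct [33.534 39.997 46.218]
red [ 209   96   79   80 4613] [247.768 135.101] [453.922 -69.882  45.   ]
cen [453.86  -68.796] 46.518893567327986 11351
ear 1 1580 [457.473  -0.587  46.612] z [45.932 46.62  47.303] ang 1.5178766756324475 68.3053537392328 ext 83.9083347712755
```

View pics/w12.png

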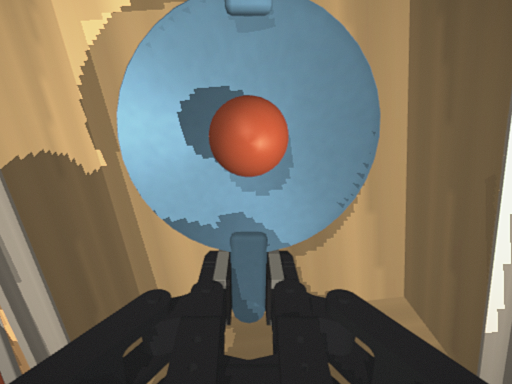

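>>> drive_tool(moves=[[[0,0,0,-0.002,0,0,0],[0,0,0,-0.003,0,0,0],[0,0,0,-0.003,0,0,0],[0,0,0,-0.003,0,0,0],[0,0,0,-0.002,0,0,0],[0,0,0,0,0,0,0]]])

```text
clock: 15.0
position: [456.1, -4.1, 1.7]
ee_rot: [-0.687, 0.727, 0.0, -0.0]
contact_force: [0.0, -0.4, -2.1]
gripper_width: 15.1
```

```bash
cat > lev.py <<'E'
from est import *
def lev(f):
    s,p,M=st();T=Tw();save('wrist',f);z0=p[2]+12
    P,m,rb,c,ss,d,im,cen=est(f,T,41+z0,43+z0)
    r=P[:,:2]-cen;R_=np.hypot(*r.T);
    q=P[(R_>36)&(R_<47)]
    # interior cone ring: fit plane to inner band (symmetric ring)
    q=P[(R_>30)&(R_<42)]; A=np.c_[q[:,:2]-cen,np.ones(len(q))]
    x=np.linalg.lstsq(A,q[:,2],rcond=None)[0]
    print('ring tilt world xy slope',x,'along tool x',x[:2]@M[:2,0],'tool y',x[:2]@M[:2,1])
    i=1+np.argmax(ss[1:,4]); b=ray('wrist',*c[i],45+z0,T);print('ball off',b[:2]-cen)
E
python3 - <<'E'
from lev import *
goto([458,-4,100],-1.627)
lev('w13')
E
```

```text
pos [456.099  -4.082   1.743] xyaw -1.6271392970673013 z [-0.001 -0.    -1.   ] j [ 0.349  0.367 -0.642 -0.    -0.563 -0.405] F [ 0.029 -0.353 -2.111] w 15.05616367109971 t 15.0
shift [ -0.18   -1.838 -98.258] turn [ 0.001 -0.    -0.   ]
n 50083 z pct [46.948 53.399 59.816]
red [ 209   96   79   80 4540] [247.555 134.952] [453.408 -68.146  45.   ]
red [  0 321  21  58 317] [  8.552 352.782] [589.211  41.166  45.   ]
cen [453.137 -68.869] 46.536171034319246 11271
ear 1 1602 [456.853  -0.702  60.407] z [59.721 60.398 61.121] ang 1.516337788362612 68.26847624084903 ext 83.80726649185392
ring tilt world xy slope [ 0.002  0.013 52.641] along tool x -0.013408561867846289 tool y -0.0007989257105844481
ball off [ 0.145 -1.147]
```

View pics/w13.png

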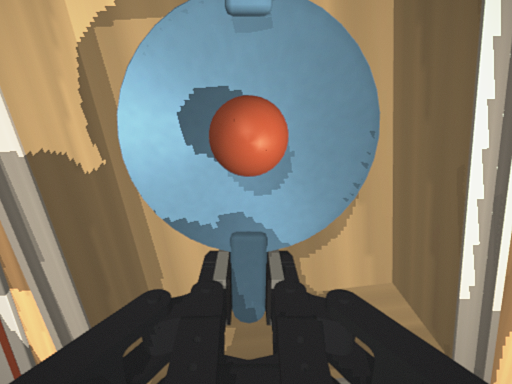

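>>> drive_tool(moves=[[[0,0,0,-0.002,0,0,0],[0,0,0,-0.004,0,0,0],[0,0,0,-0.005,0,0,0],[0,0,0,-0.006,0,0,0],[0,0,0,-0.006,0,0,0],[0,0,0,-0.006,0,0,0],[0,0,0,-0.006,0,0,0],[0,0,0,-0.006,0,0,0],[0,0,0,-0.006,0,0,0],[0,0,0,-0.006,0,0,0],[0,0,0,-0.006,0,0,0],[0,0,0,-0.006,0,0,0],[0,0,0,-0.006,0,0,0],[0,0,0,-0.005,0,0,0],[0,0,0,-0.004,0,0,0],[0,0,0,-0.002,0,0,0],[0,0,0,0,0,0,0]]])

```text
clock: 16.75
position: [455.7, -4.1, 91.4]
ee_rot: [-0.687, 0.727, 0.0, -0.0]
contact_force: [-0.3, 0.3, -1.3]
gripper_width: 14.8
```

```bash
python3 - <<'E'
from lev import *
goto([647,65,105],-1.627)
lev('w14')
E
```

```text
pos [455.682  -4.139  91.392] xyaw -1.6275564997339624 z [-0.  0. -1.] j [ 0.349  0.218 -0.545 -0.001 -0.809 -0.405] F [-0.318  0.319 -1.287] w 14.766299382356115 t 16.75
shift [ -79.886 -187.082  -13.656] turn [ 0.     0.    -0.001]
n 50158 z pct [136.571 143.033 149.444]
red [ 209   96   79   80 4643] [248.066 135.003] [453.441 -55.929  45.   ]
red [  33  130   59  201 1078] [ 61.953 228.684] [602.997   8.312  45.   ]
red [  0 314  26  40 806] [ 10.731 334.813] [674.169 107.848  45.   ]
cen [452.707 -68.983] 46.54656945733871 11287
ear 1 1600 [456.439  -0.798 150.061] z [149.35  150.075 150.759] ang 1.516119616822297 68.28660426350353 ext 83.82199673015558
ring tilt world xy slope [  0.002   0.013 142.261] along tool x -0.013253331024400775 tool y -0.0014306557856123075
ball off [-0.071 -1.087]
```

>>> drive_tool(moves=[[[0,0,-0.002,0,0,0,0],[0,0,-0.003,0,0,0,0],[0,0,-0.004,0,0,0,0],[0,0,-0.005,-0.001,0,0,0],[0,0,-0.006,-0.001,0,0,0],[0,0,-0.007,-0.001,0,0,0],[0,0,-0.008,-0.001,0,0,0],[0,0,-0.008,-0.001,0,0,0],[0,0,-0.008,-0.001,0,0,0],[0,0,-0.008,-0.001,0,0,0],[0,0,-0.008,-0.001,0,0,0],[0,0,-0.008,0,0,0,0],[0,0,-0.008,0,0,0,0],[0,0,-0.007,0,0,0,0],[0,0,-0.006,0,0,0,0],[0,0,-0.005,0,0,0,0],[0,0,-0.004,0,0,0,0],[0,0,-0.003,0,0,0,0],[0,0,-0.002,0,0,0,0],[0,0,0,0,0,0,0]]])

```text
clock: 18.8
position: [575.1, -11.4, 97.6]
ee_rot: [-0.687, 0.727, 0.001, -0.002]
contact_force: [-0.8, -0.2, -1.8]
gripper_width: 15.0
```

```bash
python3 - <<'E'
from lev import *
goto([647,65,105],-1.627)
lev('w15')
E
```

```text
pos [575.053 -11.355  97.616] xyaw -1.6279559003187425 z [-0.004 -0.001 -1.   ] j [ 0.262  0.396 -0.253 -0.001 -0.927 -0.318] F [-0.78  -0.217 -1.847] w 14.97918289926279 t 18.8
shift [-80.334 -67.435  -7.743] turn [ 0.004 -0.001 -0.001]
n 49874 z pct [142.843 149.276 155.692]
red [ 209   96   79   80 4635] [248.469 135.097] [572.347 -62.256  45.   ]
red [192 240   9  42 194] [196.402 259.041] [621.459  37.338  45.   ]
red [ 92 310  26  17 167] [102.97  316.449] [710.869  90.083  45.   ]
cen [572.228 -76.104] 46.501579455413406 11145
ear 1 1591 [576.037  -7.937 156.215] z [155.508 156.222 156.957] ang 1.5149714099857776 68.27362872987644 ext 83.60699930862339
ring tilt world xy slope [ -0.002   0.013 148.513] along tool x -0.012469812605321852 tool y 0.0022928586866848167
ball off [-0.18  -1.063]
```

>>> drive_tool(moves=[[[0,0,0.001,0,0.002,0,-0.015],[0,0,0.002,0,0.002,0,-0.03],[0,0,0.0026,0,0,0,-0.04],[0,0,0.0032,0,0,0,-0.05],[0,0,0.0032,0,0,0,-0.05],[0,0,0.0032,0,0,0,-0.05],[0,0,0.0032,0,0,0,-0.05],[0,0,0.0032,0,0,0,-0.05],[0,0,0.0032,0,0,0,-0.05],[0,0,0.0032,0,0,0,-0.05],[0,0,0.0032,0,0,0,-0.05],[0,0,0.0032,0,0,0,-0.05],[0,0,0.0032,0,0,0,-0.05],[0,0,0.0032,0,0,0,-0.05],[0,0,0.0032,0,0,0,-0.05],[0,0,0.0032,0,0,0,-0.05],[0,0,0.0026,0,0,0,-0.04],[0,0,0.002,0,0,0,-0.03],[0,0,0.001,0,0,0,-0.015],[0,0,0,0,0,0,0]]])

```text
clock: 20.85
position: [516.6, -30.0, 99.6]
ee_rot: [0.931, -0.365, -0.001, 0.001]
contact_force: [0.1, 0.3, -1.0]
gripper_width: 14.9
```

```bash
python3 - <<'E'
from lev import *
goto([647,65,100],-0.007)
lev('w16')
E
```

```text
pos [516.568 -30.04   99.62 ] xyaw -0.7466913425190191 z [-0.002 -0.001 -1.   ] j [ 0.256  0.304 -0.392  0.    -0.877  0.568] F [ 0.111  0.332 -1.031] w 14.856050556566148 t 20.85
shift [  31.176 -158.344   -0.77 ] turn [ 0.002  0.002 -0.74 ]
n 49559 z pct [144.692 151.141 157.6  ]
red [ 209   96   79   80 4468] [248.13 134.82] [554.412 -64.664  45.   ]
red [   0  126  118  129 1022] [ 60.391 189.736] [622.497  71.057  45.   ]
cen [564.867 -74.094] 46.49765205453525 11026
ear 1 1582 [514.671 -27.683 158.192] z [157.478 158.18  158.894] ang 2.395355155173211 68.36462609316102 ext 83.95426803096487
ring tilt world xy slope [ -0.009   0.009 150.377] along tool x -0.013301673850621639 tool y -0.0005080475511286147
ball off [ 0.826 -0.839]
```

View pics/w16.png

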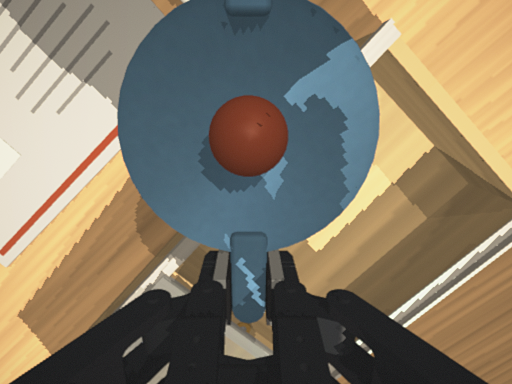

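>>> drive_tool(moves=[[[0,0,0.001,0,0,0,-0.015],[0,0,0.002,0,0,0,-0.03],[0,0,0.0026,0,0,0,-0.04],[0,0,0.0032,0,0,0,-0.05],[0,0,0.0032,0,0,0,-0.05],[0,0,0.0032,0,0,0,-0.05],[0,0,0.0032,0,0,0,-0.05],[0,0,0.0032,0,0,0,-0.05],[0,0,0.0032,0,0,0,-0.05],[0,0,0.0032,0,0,0,-0.05],[0,0,0.0032,0,0,0,-0.05],[0,0,0.0032,0,0,0,-0.05],[0,0,0.0032,0,0,0,-0.05],[0,0,0.0026,0,0,0,-0.04],[0,0,0.002,0,0,0,-0.03],[0,0,0.001,0,0,0,-0.015],[0,0,0,0,0,0,0]]])

```text
clock: 22.6
position: [498.2, -70.1, 99.4]
ee_rot: [1.0, -0.019, -0.002, 0.001]
contact_force: [0.9, -0.3, -0.9]
gripper_width: 14.9
```

```bash
python3 - <<'E'
from lev import *
goto([647,65,100],-0.007)
lev('w17')
E
```

```text
pos [498.201 -70.061  99.437] xyaw -0.03797600536191075 z [-0.005 -0.002 -1.   ] j [ 0.184  0.283 -0.425  0.002 -0.868  1.347] F [ 0.896 -0.285 -0.928] w 14.90394781359176 t 22.6
shift [ 143.56  -140.609   -1.546] turn [ 0.002  0.005 -0.031]
n 49633 z pct [144.296 150.704 157.338]
red [   0   23  156   13 1178] [76.272 29.222] [622.893  38.593  45.   ]
red [ 209   96   79   80 4547] [248.284 135.263] [549.116 -72.252  45.   ]
cen [563.782 -72.456] 46.516551261253035 10965
ear 1 1107 [494.864 -67.686 158.018] z [157.316 158.019 158.724] ang 3.072488948263844 69.08281400233643 ext 83.88897779092503
ear -1 540 [496.186 -74.907 157.975] z [157.208 158.028 158.691] ang -3.1053495920129106 67.64048772952776 ext 82.6853069225618
ring tilt world xy slope [ -0.016   0.002 149.967] along tool x -0.015882451276381545 tool y -0.00144020952840021
ball off [ 1.009 -0.223]
```

>>> drive_tool(moves=[[[0,0.002,-0.002,0,0,0.002,-0.005],[0,0.004,-0.004,0,0,0.002,-0.005],[0,0.006,-0.006,0,0,0,-0.005],[0,0.008,-0.008,0,0,0,-0.005],[0,0.008,-0.008,0,0,0,-0.005],[0,0.008,-0.008,0,0,0,0],[0,0.008,-0.008,0,0,0,0],[0,0.008,-0.008,0,0,0,0],[0,0.008,-0.008,0,0,0,0],[0,0.008,-0.008,0,0,0,0],[0,0.008,-0.008,0,0,0,0],[0,0.008,-0.008,0,0,0,0],[0,0.008,-0.008,0,0,0,0],[0,0.008,-0.008,0,0,0,0],[0,0.008,-0.008,0,0,0,0],[0,0.008,-0.008,0,0,0,0],[0,0.006,-0.006,0,0,0,0],[0,0.004,-0.004,0,0,0,0],[0,0.002,-0.002,0,0,0,0],[0,0,0,0,0,0,0]]])

```text
clock: 24.65
position: [640.5, 69.3, 97.8]
ee_rot: [1.0, -0.005, -0.0, 0.001]
contact_force: [0.1, -1.0, -1.5]
gripper_width: 15.1
```

```bash
python3 - <<'E'
from lev import *
goto([647,65,100],-0.007)
lev('w18'); save('top','t18'); save('side','s18')
E
```

```text
pos [640.475  69.273  97.824] xyaw -0.00987032633277556 z [-0.001 -0.003 -1.   ] j [ 0.36   0.499 -0.077  0.003 -0.997  1.2  ] F [ 0.087 -1.016 -1.475] w 15.062248656048864 t 24.65
shift [ 6.565  4.215 -2.171] turn [ 0.003  0.001 -0.003]
n 49363 z pct [142.856 149.251 155.673]
red [ 210   96   78   80 4388] [248.494 135.512] [691.646  68.328  45.   ]
red [354 195  42   5 196] [375.056 197.01 ] [643.191 -29.629  45.   ]
red [111 196  33   6 122] [126.713 198.59 ] [643.955 163.563  45.   ]
cen [705.798  68.699] 46.49708934930929 10988
ear 1 827 [637.449  72.515 156.297] z [155.556 156.264 157.003] ang 3.0858249400896116 68.45586889547825 ext 83.7018619459515
ear -1 702 [637.407  65.423 156.29 ] z [155.487 156.301 157.03 ] ang -3.0937263212157466 68.46917456809365 ext 83.4420907345343
ring tilt world xy slope [ -0.014   0.001 148.527] along tool x -0.013578322581281605 tool y -0.0010169178552988543
ball off [ 0.974 -0.251]
```

View pics/s18.png

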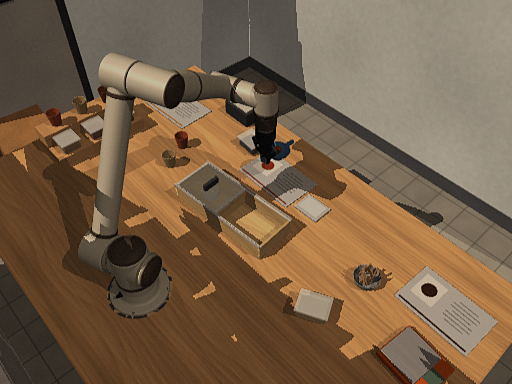

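View pics/t18.png

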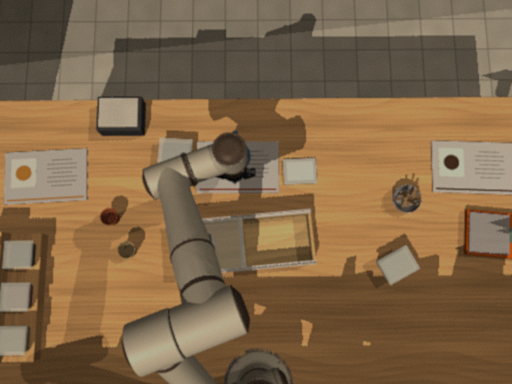

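View pics/w18.png

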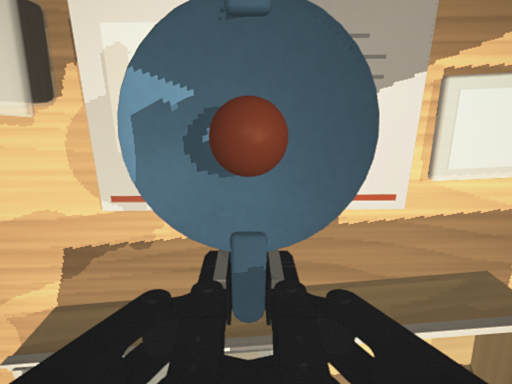

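>>> drive_tool(moves=[[[0,0,0,0,0,0,0],[0,0,0,0,0,0,0],[0,0,0,0,0,0,0],[0,0,0,0,0,0,0],[0,0,0,0,0,0,0],[0,0,0,0,0,0,0],[0,0,0,0,0,0,0],[0,0,0,0,0,0,0]]])

```text
clock: 25.6
position: [639.3, 67.8, 98.5]
ee_rot: [1.0, -0.006, -0.0, 0.001]
contact_force: [-0.6, 0.3, -1.9]
gripper_width: 15.0
```

```bash
python3 - <<'E'
from lev import *
goto([644,65,100],-0.007)
lev('w19')
z=np.load('pics/s18.npz');im=z['im'];d=z['d']
m=(im.sum(2)<110);m[:175]=0;m[195:]=0;m[:,:200]=0;m[:,225:]=0
v,u=np.nonzero(m);Pb=np.array([dep('side',a,b,d[b,a]) for a,b in zip(u,v)]);print('bar',len(u),Pb.mean(0))
# compare with same method before the push
z=np.load('pics/t18.npz');
print('joint_vel',arm.read_state()['joint_vel'])
E
```

```text
pos [639.346  67.823  98.54 ] xyaw -0.011446537969903494 z [-0.001 -0.003 -1.   ] j [ 0.358  0.497 -0.079  0.002 -0.997  1.2  ] F [-0.595  0.279 -1.949] w 14.953742024437279 t 25.6
shift [ 4.684  2.774 -1.458] turn [ 0.003  0.001 -0.004]
n 49327 z pct [143.549 149.969 156.377]
red [ 209   96   79   80 4442] [248.1   135.122] [690.698  67.085  45.   ]
red [355 193  39   6 191] [374.257 195.162] [643.182 -30.583  45.   ]
red [110 195  33   5 132] [124.795 197.023] [644.03  163.729  45.   ]
cen [704.698  67.145] 46.491162938184814 10945
ear 1 820 [636.147  71.058 156.981] z [156.269 157.023 157.644] ang 3.084571479904147 68.66267303404149 ext 83.73834308283467
ear -1 688 [636.345  63.916 157.007] z [156.307 157.011 157.667] ang -3.0943897743233513 68.42911287649024 ext 83.70080484378768
ring tilt world xy slope [ -0.013   0.001 149.232] along tool x -0.013485525851831869 tool y -0.001106679032532063
ball off [ 1.1   -0.106]
bar 78 [433.11  145.664  92.638]
joint_vel [ 0.001 -0.001 -0.002 -0.     0.     0.001]
```

```bash
python3 -c "
from bench import arm
print(arm.job_done())"
```

```text
the job is handed in; nothing more can be done
None
```

The job is handed in at about 25.6 s of the 64 s. The cover is pushed over the tin's bay, and the dish is still gripped by the ear on the robot's side, over the middle of the panel.

**Last checks before handing in:**

| What | Measured | Needed |
|---|---|---|
| Dish centre (x, y, height) | about (705, 67), 150 mm up | panel middle measured at (710, 65); 100–220 mm up |
| Dish tilt | about 0.014 rad | below 0.12 rad |
| Free ear, off the visitor's direction | about 0.01 rad | below 0.2 rad |
| Ball from the dish's axis | about 1 mm | below 12 mm |
| Finger opening on the ear | 15 mm | gripping (ear is 16 mm wide) |

The arm was at rest, and the pictures showed nothing else disturbed, though I did not measure the bystanders one by one.

**Cover:** I judged the click from signs, because its travel cannot be read directly. The bar moved about 206 mm, a push of about 44 N no longer advanced it, and the catch ball showed behind the trailing edge. The bar was still at the same place in the side view taken at the final pose.

**What disagreed:**
- **Fingertip position:** the real fingertips end about 34 mm short of the reported TCP; the wrist depth and the side view showed it, and a light touch on the cover agreed. Because of this, the first push passed over the bar without moving the cover. I allowed for the offset afterwards, both for the second push and for the grasp.
- **Light contact on the cover:** during the second push the fingertips brushed it with about 5 N, so I raised the tool 3 mm.

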